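Slide a flat loaf-tin lid over the edge of the pastry board and lid its tin

ROBOT

A 7-joint arm with a two-finger parallel gripper is mounted at the origin on the work surface. World frame = base frame: x ahead of the robot, y to its left, z up, the work surface at z = 0. Lengths are in m, angles in rad, forces in N, time in s.
With the tool pointing down it reaches from about 0.35 to 0.9 m from the base axis. Payload 8.1 kg.
Tool frame: the origin (TCP) lies on the centre line of the jaws, within the pads' length; the fingertips stand 17 mm ahead of it and the grasp point (between the pads) lies 2 mm behind it (manip.finger_overhang is the distance from the TCP to the fingertips, in m); z points along the fingers, y is the direction in which the jaws open and shut (so a half turn about z gives the same grasp; the last joint's range is limited). The gripper opens to 92 mm and grips with 3 to 60 N. Pads are 19 mm wide; open, the fingers measure 130 mm over their backs; the gripper's body (75 mm by 190 mm) begins 47 mm behind the grasp point.
Start: joints at [1.05, 0.434, 0.025, 1.573, -0.012, 1.134, -0.075], TCP at [0.254, -0.571, 0.244] pointing down, gripper open.
Joint ranges: [-2.62, 2.62], [-0.44, 2.09], [-1.27, 1.32], [0.08, 2.57], [-1.32, 4.46], [0.12, 2], [-2.74, 2.74]. Speed limits (rad/s): [2.22, 2.22, 3.01, 3.01, 3.14, 3.14, 3.14].

INTERFACE

Orientations are given as a unit quaternion [w, x, y, z].
In Python, from cell import manip gives the robot as it stands.
- The arm moves only by the shell command python3 -m crank 'ROWS'. ROWS is JSON, one flat list of numbers, 7 for each row, row after row: the shift along the tool's x, y, z in mm, then the turn, a rotation vector about the tool's x, y, z in rad, then the opening, from -1 (shut) to 1 (fully open), so that 0 is half open. A call has 1 to 8 rows; each row is the pose to reach, as a shift and turn from the pose commanded when the call began, along the tool's axes at that moment; what a row does not reach only later rows make up. A row lasts 1/10 s, in which the tool goes at most 50 mm and 8.59 degrees, less where a joint would pass 70% of its speed; a pose out of reach is approached as far as the arm can. A call with a gripper value outside its range is refused whole. The fingers move at their own pace and stop on an object; the grip force is fixed at half the most. Time passes only in rows, so rows that repeat a pose let the fingers close. It gives the time, the measured TCP pose, the force and the opening at its end, in the units of the state.
- manip.get_obs(): the state, without advancing time (a new reading comes with each control period).
- manip.grab_frame(name): name is "side" or "top"; returns (picture, depth): 480x640x3 uint8, red, green, blue; 480x640 float32, m along the optical axis (not along the pixel's ray), 0 where there is no reading.
- manip.camera_params(name): a dict with "K" (3x3 intrinsics, pixels), "view" (4x4, takes a point from world to camera coordinates). Camera axes: x right, y down, z forward; pixel columns grow to the right and rows downward; lengths in m; the calibration is good to about 2 mm. A picture is of the moment at which its call begins. camera_params takes no time and is no camera call.
- manip.finish_job(): hands the job in, once; it reports no verdict.
The state is a dict: "time_s": time; "joint_positions": joint angles; "qd": joint speeds; "joint_efforts": joint torques, N m; "eef_pos": TCP position; "tcp_rot": TCP orientation; "force": force on the tool from outside, world axes, zero at the start; "torque": the same for the moment, N m; "gripper_width": opening from 0.0 (shut) to 1.0 (fully open).
Only numpy, scipy, OpenCV 4.12 (cv2) and the standard library are available. Lean on these libraries where they do the work, as an engineer would, in place of code of your own. Each camera call takes 0.05 s, during which the arm holds its last target. There are 200 camera calls.

TASK

Put the loose flat steel lid back on the open loaf tin so that the pair can go back on the rack. The lid lies too flat on the board to pick up: slide it along the board until one end sticks out well past an edge of the board, pinch it by that end and lift it off. Lay it gently, not dropped, squarely over the whole mouth of the open tin and let go; do not let the lid fall, do not shove the open tin out of its place, and leave the lidded tin and everything else where it stands.

Things in the scene. Friction and masses are not known exactly. Their poses are not given: they have to be found in the camera images.
- board: thick light maple pastry board, fixed on the bench, 300 (its x) x 360 (its y) x 50 mm high. Origin: centre of its underside on the bench, z up. Top at 50 mm; edges at x = +-150 mm, y = +-180 mm. It stands left or right of the robot's midline, the tins on the other side; beyond the edge (across its y) that faces the tins the bench is free for at least 60 mm.
- lid: loose flat bright steel lid, 208 (x) x 60 (y) x 3 mm, about 0.13 kg, flat on the board, its x within about 15 degrees of the board's y; same either way round. Origin: centre of its underside. Two 1 mm beads run along its top. It slides when fingertips push its 3 mm high edge, straight if pushed at two spread points of a short edge; it tips off when over half of it overhangs.
- lid_end_a (a point): middle of the lid's short edge at its +x end (104 mm from the lid's centre, half way up its thickness)
- lid_end_b (a point): middle of the lid's short edge at its -x end
- tin: open slim loaf tin, dark steel with bright rolled rim, loose on the bench, 0.4 kg; 196 (x) x 52 (y) over the rim, 65 mm high; mouth inside about 188 x 44 mm. The lid, 6 mm longer and 4 mm wider at each side, simply lies on the rim. Origin: centre of its underside, z up; its x within about 20 degrees of the world's y.
- tin_mouth (a point): centre of the open tin's mouth at the height of the rim top, 65 mm above the bench, where the centre of the lid's underside belongs
- lidded_tin: the same kind of tin with its own lid already on, 208 x 60 x 68 mm high, loose, standing parallel to the open tin about 120 mm beside it, on the robot's side of it or on the far side. Origin: centre of its underside. Leave alone.
- scraper: bench scraper, steel blade and dark wooden handle, lying loose on the board near its +x edge; 60 (x) x 130 (y) x 20 mm high. Leave alone.
- cutter: round steel pastry cutter (open ring), 56 mm across, 40 mm high, standing loose on the board near its +x edge. Origin: centre of its underside. Leave alone.
- jug: white plastic measuring jug, 104 mm across, 130 mm high, at the side of the bench. Origin: centre of its underside. Leave alone.
- tub: white round tub with a green lid, 116 mm across, 114 mm high, at the other side of the bench. Origin: centre of its underside. Leave alone.
There are look-alikes about, which are no part of the job. Of the things shaped like the lid, the steel one is meant.

How it is judged:
By the outcome, as a careful person would: the job done as asked, in the order asked, and still so for the second after the job is handed in, with the robot touching nothing.
It also fails if it takes over 64 s, if anything falls off the work surface, if the arm or the gripper's body presses on something with over 40 N, if the wrist force passes 120 N, or if a joint passes its speed limit or range.

## Working session

There is one attempt and no reset: what is moved stays moved. The work goes in short steps, Python scripts to look and compute and a shell command to move; the robot and the scene stay as the last step left them, time stands still between calls to the robot, and variables do not carry over. Pictures are saved under pics/ and viewed, about 8 in all and at most 12, crops included, and the job is handed in when it is done.

```bash
mkdir -p pics; ls; python3 - <<'E'
from cell import manip
import cv2,numpy as np
for n in("top","side"):
    p,d=manip.grab_frame(n); np.savez(f"pics/{n}0.npz",p=p,d=d); cv2.imwrite(f"pics/{n}0.png",p[...,::-1])
    c=manip.camera_params(n); print(np.round(c["K"],1).tolist(),np.round(c["view"],3).tolist())
print(manip.get_obs(), manip.finger_overhang)
E
```

```text
pics
[[466.4, 0.0, 316.3], [0.0, 466.4, 236.1], [0.0, 0.0, 1.0]] [[0.017, -1.0, 0.018, -0.021], [-0.994, -0.019, -0.107, 0.416], [0.108, -0.016, -0.994, 1.232], [0.0, 0.0, 0.0, 1.0]]
[[562.3, 0.0, 320.0], [0.0, 562.3, 232.5], [0.0, 0.0, 1.0]] [[-0.978, -0.209, 0.009, 0.419], [-0.149, 0.663, -0.734, 0.122], [0.148, -0.719, -0.679, 1.514], [0.0, 0.0, 0.0, 1.0]]
{'time_s': 0.1, 'joint_positions': array([ 1.05042129,  0.43515353,  0.0249919 ,  1.57400769, -0.01157798,
        1.13399324, -0.07510445]), 'qd': array([-0.00059908, -0.0011841 ,  0.0005105 , -0.00155239, -0.00032194,
       -0.00182806, -0.00116909]), 'joint_efforts': array([ 4.65941703e-03, -6.69122887e+01,  9.88760255e-01, -3.15145290e+01,
       -6.04965189e-02,  3.73733731e-02,  4.96933967e-05]), 'eef_pos': array([ 0.2533414 , -0.57087769,  0.2430229 ]), 'tcp_rot': array([-6.72777251e-04,  9.78270385e-01,  2.07331982e-01, -2.22647474e-04]), 'force': array([0.47305125, 0.0617986 , 0.28474488]), 'torque': array([-0.01357699, -0.00747387,  0.0052285 ]), 'gripper_width': 0.9989988841176943} 0.017
```

View pics/top0.png

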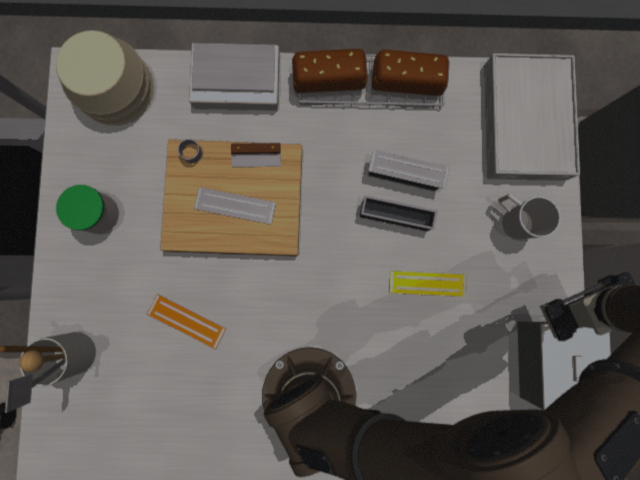

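View pics/side0.png

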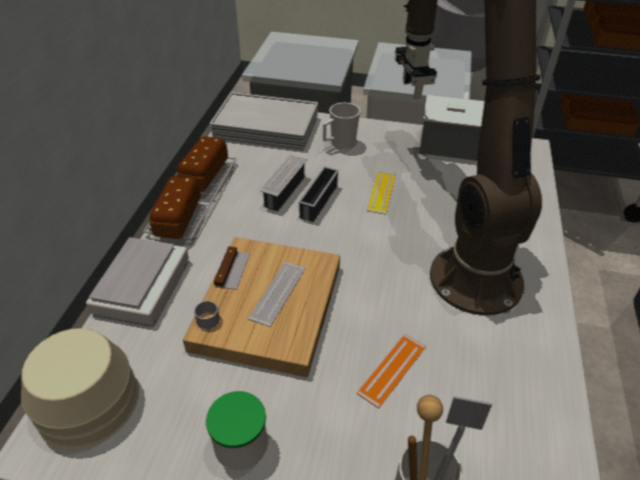

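The top view shows the board with the steel lid at (235,205), the scraper at (255,152) and the cutter at (190,152). The open tin is at (398,214) and the lidded tin beyond it at (408,170).

Things that could be taken for the lid: orange strip at (186,320), yellow strip at (428,284), the lidded tin's own lid at (408,168), and the tray-box lids at (235,70) and (533,115). My choice is the bright steel one on the board, at (235,205). The dark open mouth is the tin at (398,214).

```bash
cat > h.py <<'E'
from cell import manip
import cv2,numpy as np
def cast(n,uv,z):
    c=manip.camera_params(n);V=np.array(c["view"]);K=np.array(c["K"])
    R,t=V[:3,:3],V[:3,3];o=-R.T@t
    uv=np.atleast_2d(uv).astype(float)
    r=(np.c_[uv,np.ones(len(uv))]@np.linalg.inv(K).T)@R
    return o+r*((z-o[2])/r[:,2])[:,None]
def cloud(n,d):
    c=manip.camera_params(n);V=np.array(c["view"]);K=np.array(c["K"])
    v,u=np.mgrid[:480,:640];r=np.stack([u,v,np.ones_like(u)],-1)@np.linalg.inv(K).T
    return (r*d[...,None]-V[:3,3])@V[:3,:3]
def rect(n,mask,z,roi):
    m=np.zeros(mask.shape,np.uint8);x0,y0,x1,y1=roi;m[y0:y1,x0:x1]=mask[y0:y1,x0:x1]
    cs,_=cv2.findContours(m,cv2.RETR_EXTERNAL,cv2.CHAIN_APPROX_NONE)
    c=max(cs,key=cv2.contourArea)[:,0]
    w=cast(n,c,z)[:,:2].astype(np.float32)
    r=cv2.minAreaRect(w);b=cv2.boxPoints(r)
    e=b[1]-b[0];f=b[2]-b[1];l=e if np.hypot(*e)>np.hypot(*f) else f
    a=np.degrees(np.arctan2(l[1],l[0]))%180
    return np.round(np.r_[r[0],sorted(r[1])],4),round(a,2),b.round(4).tolist(),m
E
python3 - <<'E'
from h import *
D=np.load("pics/top0.npz");p,d=D["p"],D["d"]
P=cloud("top",d);hsv=cv2.cvtColor(p,cv2.COLOR_RGB2HSV)
for n,u,v in[("lid",235,205),("board",235,235),("bench",330,200),("tinrim",398,201),("lidded",408,165),("mouth",398,214)]:print(n,P[v,u].round(3),hsv[v,u])
roi=(150,130,310,265)
print("board",rect("top",(P[...,2]>.03)&(P[...,2]<.2),.05,roi)[:3])
print("lid",rect("top",(hsv[...,1]<70)&(P[...,2]>.035),.053,(190,175,285,230))[:3])
print("tin z",rect("top",(P[...,2]>.04)&(P[...,2]<.2),.065,(350,192,445,240))[:3])
print("lidded z",rect("top",(P[...,2]>.05)&(P[...,2]<.2),.068,(350,140,455,192))[:3])
a=cv2.resize(p[130:270,150:310],None,fx=4,fy=4,interpolation=2);b=cv2.resize(p[140:240,350:460],None,fx=4,fy=4,interpolation=2)
c=np.zeros((560,1080,3),np.uint8);c[:,:640]=a;c[:400,640:]=b;cv2.imwrite("pics/crop.png",cv2.resize(c,(800,415))[...,::-1])
E
```

```text
lid [0.492 0.202 0.053] [162  10 122]
board [0.413 0.2   0.051] [ 16 128 140]
bench [ 0.52  -0.05   0.001] [  6   9 135]
tinrim [ 0.522 -0.24  -0.004] [  8   8 129]
lidded [ 0.606 -0.253  0.066] [168  10 122]
mouth [ 0.485 -0.239 -0.   ] [135  13  40]
board (array([0.5153, 0.2115, 0.3032, 0.3594]), np.float32(88.96), [[0.3605000078678131, 0.03460000082850456], [0.6636999845504761, 0.029100000858306885], [0.670199990272522, 0.38839998841285706], [0.367000013589859, 0.3939000070095062]])
lid (array([0.4913, 0.203 , 0.061 , 0.2081]), np.float32(79.7), [[0.44269999861717224, 0.10610000044107437], [0.5026999711990356, 0.09520000219345093], [0.5400000214576721, 0.30000001192092896], [0.4799000024795532, 0.3109000027179718]])
tin z (array([ 0.4773, -0.2286,  0.0546,  0.1954]), np.float32(79.09), [[0.4320000112056732, -0.31940001249313354], [0.48559999465942383, -0.329800009727478], [0.522599995136261, -0.1378999948501587], [0.4690000116825104, -0.1274999976158142]])
lidded z (array([ 0.5946, -0.2545,  0.0602,  0.2078]), np.float32(77.92), [[0.5435000061988831, -0.3497999906539917], [0.602400004863739, -0.36239999532699585], [0.645799994468689, -0.15919999778270721], [0.586899995803833, -0.14659999310970306]])
```

View pics/crop.png

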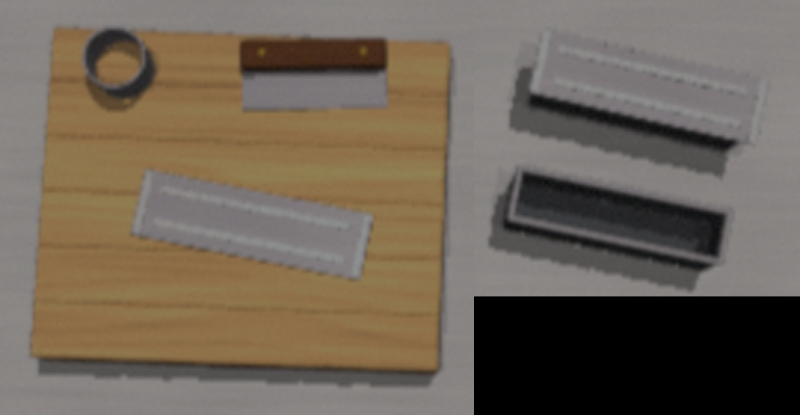

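The crop confirms that the bright steel lid lies on the board, its beads visible, and that the open tin is dark with a bright rim. The measured sizes agree: lid 208x61, tin 195x55, board 359x303 mm.

Plan:
- Push the lid's far end with two spread fingertips until about 78 mm overhangs.
- Pinch it across its 60 mm width on the overhang.
- Keep the tool at this one heading throughout, since the lid and tin are nearly parallel.

```bash
cat >> h.py <<'E'
from scipy.spatial.transform import Rotation as Ro
def go(pos,yaw):
    "shift mm / rotvec in tool axes from the measured pose to TCP pos, tool x at yaw deg, z down"
    o=manip.get_obs();w,x,y,z=o["tcp_rot"];R=Ro.from_quat([x,y,z,w])
    c,s=np.cos(np.radians(yaw)),np.sin(np.radians(yaw))
    T=Ro.from_matrix(np.array([[c,s,0],[s,-c,0],[0,0,-1]]))
    print("t",round(o["time_s"],2),"tcp",np.round(o["eef_pos"],4),"f",np.round(o["force"],1),"g",round(o["gripper_width"]*92,1),
     "->",np.round(R.inv().apply(np.array(pos)-o["eef_pos"])*1e3,1),(R.inv()*T).as_rotvec().round(4))
E
python3 -c "
from h import *
print('cutter',cast('top',[190,150],.09));go([.515,.335,.2],79.7)"
python3 -m crank '[300,-361,20,0,0,-0.5,-0.57, 300,-361,20,0,0,-0.5,-0.57, 300,-361,20,0,0,-0.5,-0.57, 300,-361,20,0,0,-0.5,-0.57, 300,-361,20,0,0,-0.5,-0.57, 300,-361,20,0,0,-0.5,-0.57, 300,-361,20,0,0,-0.5,-0.57, 300,-361,20,0,0,-0.5,-0.57]'
python3 -c "
from h import *
go([.515,.335,.2],79.7)"
```

```text
cutter [[0.6270758  0.31723476 0.09      ]]
t 0.1 tcp [ 0.2533 -0.5709  0.243 ] f [0.5 0.1 0.3] g 91.9 -> [ 606.6 -721.8   43.9] [-1.400e-03 -5.000e-04 -9.733e-01]
time_s: 0.9
eef_pos: [0.3622, -0.1848, 0.2266]
tcp_rot: [0.0, 0.897, 0.443, -0.0]
force: [1.4, -0.1, -0.4]
gripper_width: 0.352
t 0.9 tcp [ 0.3622 -0.1848  0.2266] f [ 1.4 -0.1 -0.4] g 32.4 -> [ 505.6 -194.7   26.5] [ 2.000e-04  3.000e-04 -4.736e-01]
```

```bash
python3 -m crank '[350,-135,15,0,0,-0.47,-0.57, 350,-135,15,0,0,-0.47,-0.57, 350,-135,15,0,0,-0.47,-0.57, 350,-135,15,0,0,-0.47,-0.57, 350,-135,15,0,0,-0.47,-0.57, 350,-135,15,0,0,-0.47,-0.57, 350,-135,15,0,0,-0.47,-0.57, 350,-135,15,0,0,-0.47,-0.57]'
python3 -c "
from h import *
go([.515,.335,.1],79.7)"
```

```text
time_s: 1.7
eef_pos: [0.4679, 0.1779, 0.2115]
tcp_rot: [-0.001, 0.768, 0.641, 0.001]
force: [0.6, -1.1, 1.2]
gripper_width: 0.215
t 1.7 tcp [0.4679 0.1779 0.2115] f [ 0.6 -1.1  1.2] g 19.8 -> [162.8  18.3 111.9] [-0.0004 -0.0021  0.0004]
```

```bash
python3 -m crank '[50,5,0,0,0,0,-0.57, 100,11,20,0,0,0,-0.57, 140,16,60,0,0,0,-0.57, 163,18,90,0,0,0,-0.57, 163,18,112,0,0,0,-0.57, 163,18,112,0,0,0,-0.57, 163,18,112,0,0,0,-0.57, 163,18,112,0,0,0,-0.57]'
python3 -c "
from h import *
go([.515,.335,.068],79.7)"
```

```text
time_s: 2.5
eef_pos: [0.516, 0.33, 0.1013]
tcp_rot: [0.0, 0.769, 0.639, 0.001]
force: [-0.2, 0.6, 0.9]
gripper_width: 0.216
t 2.5 tcp [0.516  0.33   0.1013] f [-0.2  0.6  0.9] g 19.9 -> [ 4.7 -2.  33.3] [ 0.0017 -0.0011 -0.0044]
```

```bash
python3 -m crank '[5,-2,28,0,0,0,-0.57, 5,-2,31,0,0,0,-0.57, 5,-2,31,0,0,0,-0.57, 5,-2,31,0,0,0,-0.57]'; python3 -m crank '[0,0,1,0,0,0,-0.57, 0,0,1,0,0,0,-0.57,0,0,1,0,0,0,-0.57]';python3 -m crank '[0,0,1,0,0,0,-0.57, 0,0,1,0,0,0,-0.57,0,0,1,0,0,0,-0.57]'; python3 -m crank '[0,0,1,0,0,0,-0.57, 0,0,1,0,0,0,-0.57,0,0,1,0,0,0,-0.57]'
```

```text
time_s: 2.9
eef_pos: [0.5149, 0.3355, 0.0702]
tcp_rot: [0.0, 0.769, 0.639, 0.001]
force: [-0.5, -0.2, 0.3]
gripper_width: 0.217
time_s: 3.2
eef_pos: [0.5143, 0.3356, 0.0681]
tcp_rot: [0.0, 0.769, 0.639, 0.0]
force: [-0.2, 0.0, -0.2]
gripper_width: 0.216
time_s: 3.5
eef_pos: [0.5143, 0.3357, 0.0674]
tcp_rot: [0.0, 0.769, 0.639, 0.0]
force: [-1.9, -0.5, 7.3]
gripper_width: 0.217
time_s: 3.8
eef_pos: [0.5143, 0.3357, 0.0673]
tcp_rot: [0.0, 0.769, 0.64, 0.0]
force: [-4.1, -4.3, 16.1]
gripper_width: 0.216
```

```bash
python3 -m crank '[0,0,-1.8,0,0,0,-0.57, 0,0,-1.8,0,0,0,-0.57, -10,0,-1.8,0,0,0,-0.57, -18,0,-1.8,0,0,0,-0.57, -25,0,-1.8,0,0,0,-0.57, -32,0,-1.8,0,0,0,-0.57, -39,0,-1.8,0,0,0,-0.57, -46,0,-1.8,0,0,0,-0.57]'
python3 -m crank '[-8,0,0,0,0,0,-0.57, -16,0,0,0,0,0,-0.57, -24,0,0,0,0,0,-0.57, -32,0,0,0,0,0,-0.57, -40,0,0,0,0,0,-0.57, -45,0,0,0,0,0,-0.57, -50,0,0,0,0,0,-0.57, -50,0,0,0,0,0,-0.57]'
cat > look.py <<'E'
from h import *
import sys
tag=sys.argv[1]
p,d=manip.grab_frame("top");P=cloud("top",d);hsv=cv2.cvtColor(p,cv2.COLOR_RGB2HSV)
np.savez(f"pics/{tag}.npz",p=p,d=d)
s,ds=manip.grab_frame("side");np.savez(f"pics/{tag}s.npz",p=s,d=ds)
a=cv2.resize(p[130:270,150:450],(800,373),interpolation=2)
cv2.imwrite(f"pics/{tag}.png",a[...,::-1])
cv2.imwrite(f"pics/{tag}s.png",cv2.resize(s[140:380,170:490],(800,600),interpolation=2)[...,::-1])
E
python3 look.py a; python3 -c "
from h import *
go([.49,.168,.0685],79.7)"
```

```text
time_s: 4.6
eef_pos: [0.5056, 0.2896, 0.0674]
tcp_rot: [0.0, 0.769, 0.639, -0.0]
force: [0.7, 1.0, 0.2]
gripper_width: 0.214
time_s: 5.4
eef_pos: [0.4965, 0.2402, 0.0674]
tcp_rot: [0.0, 0.769, 0.639, -0.0]
force: [-0.5, -0.5, 0.9]
gripper_width: 0.212
t 5.5 tcp [0.4967 0.241  0.0675] f [-0.1 -0.3 -0.7] g 19.5 -> [-73.    6.8  -1. ] [-0.      0.0002 -0.0035]
```

View pics/a.png

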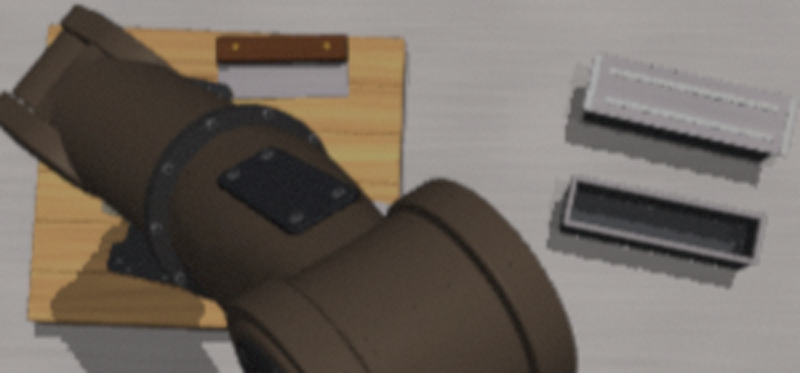

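The arm hides most of the lid in this view, with just a tip showing at crop pixel (393,210). I'll check it in the side view.

View pics/as.png

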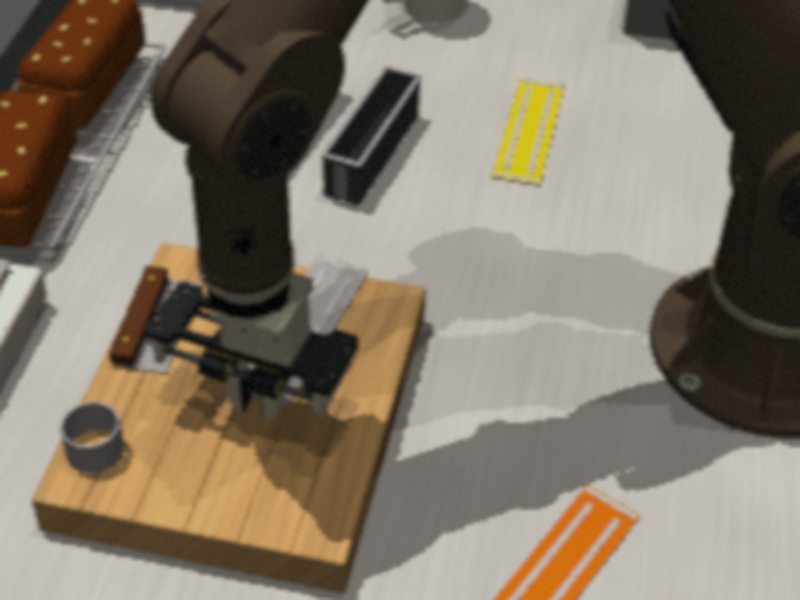

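The side view shows the lid end just emerging past the board edge, with end corners at crop (312,262) and (368,270). It is still pointing straight.

```bash
python3 -c "
from h import *
print(cast('side',[[294.8,244.8],[317.2,248.0]],.053).round(4), cast('side',[[234.5,238.5],[340,257]],.05).round(4))"
python3 -m crank '[-8,0,0,0,0,0,-0.57, -16,0,0,0,0,0,-0.57, -24,0,0,0,0,0,-0.57, -32,0,0,0,0,0,-0.57, -40,0,0,0,0,0,-0.57, -48,0,0,0,0,0,-0.57, -54,0,0,0,0,0,-0.57, -54,0,0,0,0,0,-0.57]'
python3 look.py b; python3 -c "
from h import *
go([.49,.168,.0685],79.7)"
```

```text
[[0.4917 0.0348 0.053 ]
 [0.4297 0.0337 0.053 ]] [[0.6602 0.0439 0.05  ]
 [0.3638 0.0509 0.05  ]]
time_s: 6.3
eef_pos: [0.4866, 0.1865, 0.0674]
tcp_rot: [0.0, 0.769, 0.639, -0.001]
force: [-0.3, -1.4, 2.0]
gripper_width: 0.214
t 6.4 tcp [0.4867 0.1874 0.0674] f [ 0.8 -0.3  0.9] g 19.8 -> [-18.5   6.8  -1.1] [-0.0003  0.001  -0.004 ]
```

View pics/bs.png

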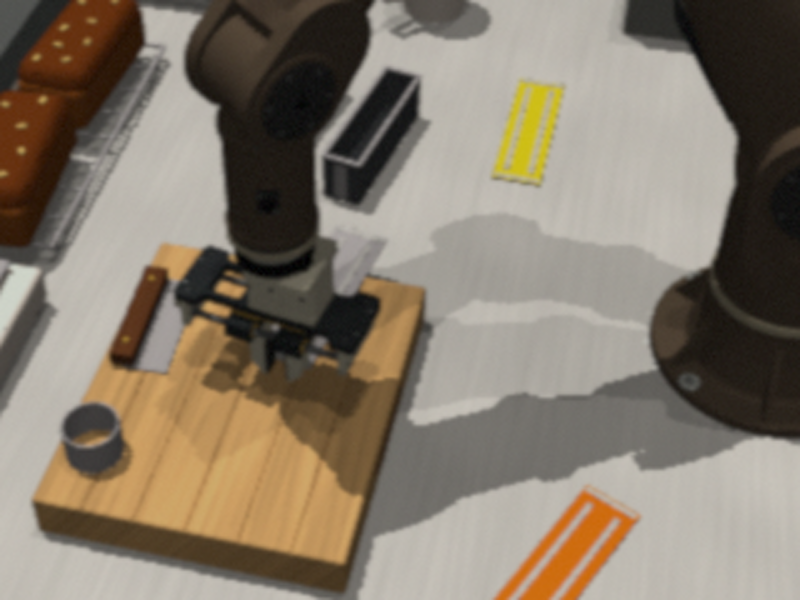

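The lid is now overhanging by roughly 60 mm. I'll push 15 mm more, then lift away to the grasp side and measure with the view clear.

```bash
python3 -m crank '[-6,0,0,0,0,0,-0.57, -11,0,0,0,0,0,-0.57, -15,0,0,0,0,0,-0.57, -15,0,0,0,0,0,-0.57, -10,0,0,0,0,0,-0.57, 0,0,0,0,0,0,-0.57, 0,0,-20,0,0,0,-0.57, 0,0,-60,0,0,0,-0.57]'
python3 -m crank '[0,0,-50,0,0,0,1, 0,0,-100,0,0,0,1, -50,0,-130,0,0,0,1, -100,0,-130,0,0,0,1, -150,0,-130,0,0,0,1, -200,0,-130,0,0,0,1, -250,0,-130,0,0,0,1, -300,0,-130,0,0,0,1]'
python3 look.py c
python3 - <<'E'
from h import *
D=np.load("pics/c.npz");p,d=D["p"],D["d"];P=cloud("top",d);hsv=cv2.cvtColor(p,cv2.COLOR_RGB2HSV)
m=(hsv[...,1]<70)&(P[...,2]>.035)&(P[...,2]<.08)
r=rect("top",m,.053,(190,175,350,245));print(r[:3])
print("board",rect("top",(P[...,2]>.03)&(P[...,2]<.2)&(hsv[...,1]>=70),.05,(150,130,310,265))[:3])
go([0,0,0],79.7)
E
```

```text
time_s: 7.2
eef_pos: [0.485, 0.1881, 0.1259]
tcp_rot: [-0.001, 0.768, 0.64, -0.002]
force: [1.5, -0.2, -0.1]
gripper_width: 0.217
time_s: 8.0
eef_pos: [0.433, -0.1011, 0.2577]
tcp_rot: [0.0, 0.769, 0.64, 0.0]
force: [1.7, 0.3, 1.1]
gripper_width: 0.861
(array([0.4648, 0.0576, 0.0613, 0.2085]), np.float32(79.24), [[0.41519999504089355, -0.039000000804662704], [0.47540000081062317, -0.05050000175833702], [0.5142999887466431, 0.1543000042438507], [0.45410001277923584, 0.16580000519752502]])
board (array([0.515 , 0.212 , 0.3004, 0.3584]), np.float32(89.04), [[0.3619000017642975, 0.03539999946951866], [0.6621999740600586, 0.030300000682473183], [0.6682000160217285, 0.388700008392334], [0.367900013923645, 0.3937000036239624]])
t 8.1 tcp [ 0.4319 -0.1063  0.2571] f [0.4 0.6 0.3] g 87.3 -> [  22.4 -444.   257.5] [-0.001   0.0026 -0.0128]
```

View pics/c.png

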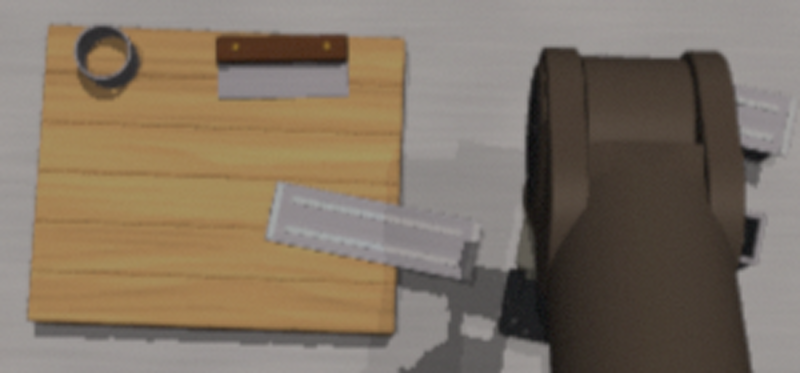

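The lid (yaw 79.2°, centre (0.465,0.058)) overhangs by about 78 mm. Everything else is undisturbed. I'll pinch it 54 mm from its centre, on the overhang.

```bash
python3 -c "
from h import *
go([.4547,.0046,.13],79.24)"
```

```text
t 8.1 tcp [ 0.4319 -0.1063  0.2571] f [0.4 0.6 0.3] g 87.3 -> [113.6   1.2 126.8] [-0.001   0.0026 -0.0048]
```

```bash
python3 -m crank '[40,0,30,0,0,-0.005,1, 80,1,60,0,0.002,-0.005,1, 114,1,90,0,0.002,-0.005,1, 114,1,127,0,0.002,-0.005,1, 114,1,127,0,0.002,-0.005,1, 114,1,127,0,0.002,-0.005,1, 114,1,127,0,0.002,-0.005,1]'; python3 -c "
from h import *
go([.4547,.0046,.0497],79.24)"
```

```text
time_s: 8.8
eef_pos: [0.4563, 0.0119, 0.132]
tcp_rot: [0.0, 0.767, 0.641, 0.002]
force: [0.3, 0.1, -0.5]
gripper_width: 0.996
t 8.8 tcp [0.4563 0.0119 0.132 ] f [ 0.3  0.1 -0.5] g 91.7 -> [-7.7 -0.4 82.3] [ 0.002  -0.0022  0.0088]
```

```bash
python3 -m crank '[-8,0,20,0.002,-0.002,0.009,1, -8,0,40,0.002,-0.002,0.009,1, -8,0,60,0.002,-0.002,0.009,1, -8,0,75,0.002,-0.002,0.009,1, -8,0,82,0.002,-0.002,0.009,1, -8,0,82,0.002,-0.002,0.009,1, -8,0,82,0.002,-0.002,0.009,1, -8,0,82,0.002,-0.002,0.009,1]'; python3 -c "
from h import *
go([.4547,.0046,.0497],79.24)"
```

```text
time_s: 9.6
eef_pos: [0.4546, 0.0043, 0.0495]
tcp_rot: [-0.0, 0.77, 0.638, 0.0]
force: [-0.2, -0.1, 0.1]
gripper_width: 1.002
t 9.6 tcp [0.4546 0.0043 0.0495] f [-0.2 -0.1  0.1] g 92.2 -> [ 0.3  0.  -0.2] [-0.0002 -0.0002  0.0003]
```

```bash
python3 -m crank '[0,0,0,0,0,0,0.45, 0,0,0,0,0,0,0.45, 0,0,0,0,0,0,0.45, 0,0,0,0,0,0,0, 0,0,0,0,0,0,-1, 0,0,0,0,0,0,-1, 0,0,0,0,0,0,-1, 0,0,0,0,0,0,-1]'; python3 -m crank '[0,0,-3,0,0,0,-1, 0,0,-7,0,0,0,-1, 0,0,-12,0,0,0,-1, 0,0,-18,0,0,0,-1, 0,0,-25,0,0,0,-1, 0,0,-30,0,0,0,-1, 0,0,-30,0,0,0,-1, 0,0,-30,0,0,0,-1]'; python3 look.py d
```

```text
time_s: 10.4
eef_pos: [0.454, 0.0044, 0.0485]
tcp_rot: [-0.001, 0.77, 0.638, -0.001]
force: [1.0, -0.5, 0.5]
gripper_width: 0.639
time_s: 11.2
eef_pos: [0.454, 0.0043, 0.0786]
tcp_rot: [-0.001, 0.77, 0.638, -0.001]
force: [-0.2, -0.4, -1.8]
gripper_width: 0.643
```

View pics/ds.png

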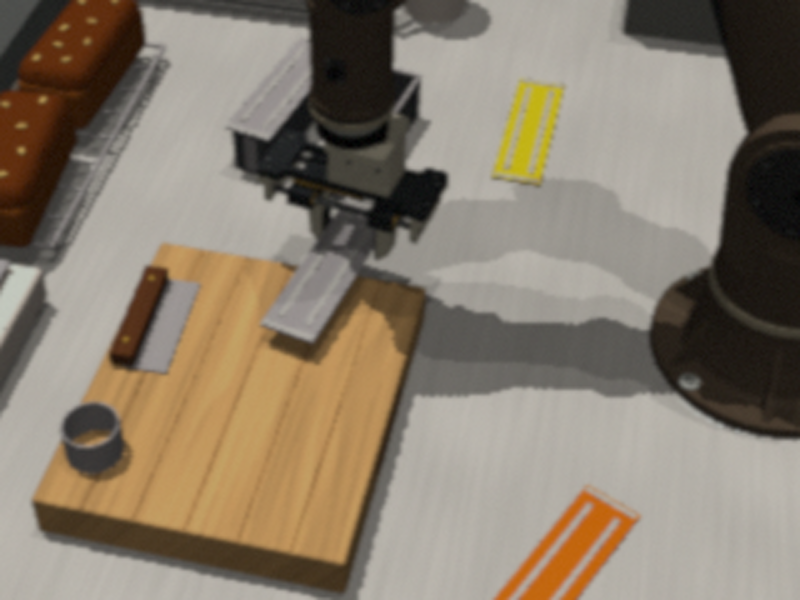

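The lid is held across its width at an opening of 59 mm and its far end, at crop (290,335), is off the board. Next I'll check its tilt from depth.

```bash
cat > tilt.py <<'E'
from h import *
import sys
# points on the held lid, in lid axes relative to the TCP, side camera depth
D=np.load(f"pics/{sys.argv[1]}s.npz");P=cloud("side",D["d"]);o=manip.get_obs();t=o["eef_pos"]
a=np.radians(float(sys.argv[2]));dd=np.array([np.cos(a),np.sin(a)]);w=np.array([dd[1],-dd[0]])
q=P-t;u=q[...,:2]@dd;v=q[...,:2]@w;z=P[...,2]
m=(u>.02)&(u<.17)&(abs(v)<.045)&(z>t[2]-.02)&(z<t[2]+.03)
A=np.c_[u[m],v[m],np.ones(m.sum())];c=np.linalg.lstsq(A,z[m]-t[2],rcond=None)[0]
k=abs(A@c-(z[m]-t[2]))<.003;c=np.linalg.lstsq(A[k],(z[m]-t[2])[k],rcond=None)[0]
print("n",k.sum(),"slope x,y",c[:2].round(4),"top rel TCP",c[2].round(4),"u max",u[m][k].max().round(4),"v",np.percentile(v[m][k],[1,99]).round(4))
E
python3 tilt.py d 79.24
python3 -c "
from h import *
D=np.load('pics/d.npz');p,d=D['p'],D['d'];P=cloud('top',d);hsv=cv2.cvtColor(p,cv2.COLOR_RGB2HSV)
m=(hsv[...,1]<70)&(P[...,2]>.06)&(P[...,2]<.1)
print(rect('top',m,.083,(190,175,300,245))[:3])
go([0,0,0],79.24)"
```

```text
n 745 slope x,y [-0.029   0.0037] top rel TCP 0.0033 u max 0.1663 v [-0.0272  0.0319]
(array([0.472 , 0.103 , 0.0597, 0.1133]), np.float32(78.0), [[0.4309999942779541, 0.05380000174045563], [0.4893999993801117, 0.0414000004529953], [0.5130000114440918, 0.15219999849796295], [0.4546000063419342, 0.16459999978542328]])
t 11.3 tcp [0.4538 0.0044 0.0783] f [-1.7 -0.5 -1.7] g 59.0 -> [ -88.7 -444.9   79.3] [-0.0023  0.0002  0.0007]
```

The lid droops only 1.7°, which I can level with the tool. Refining the tin pose from rim pixels, then I'll work out the target.

```bash
python3 - <<'E'
from h import *
D=np.load("pics/top0.npz");p,d=D["p"],D["d"];P=cloud("top",d);g=p.mean(2)
for lo in(.05,.058):
    print(lo,rect("top",((P[...,2]>lo)&(P[...,2]<.2)),.065,(350,192,445,240))[:2])
# dark mouth outline at rim height
print("mouth",rect("top",g<75,.065,(365,196,433,232))[:3])
S=np.load("pics/side0.npz");Q=cloud("side",S["d"]);
m=(Q[...,2]>.058)&(Q[...,2]<.075)&(Q[...,0]>.4)&(Q[...,0]<.545)&(Q[...,1]>-.36)&(Q[...,1]<-.1)
w=Q[m][:,:2].astype(np.float32);r=cv2.minAreaRect(w);print("side rim",m.sum(),r)
m=(Q[...,2]>.06)&(Q[...,2]<.075)&(Q[...,0]>.53)&(Q[...,0]<.68)&(Q[...,1]>-.4)&(Q[...,1]<-.1)
print("lidded side",cv2.minAreaRect(Q[m][:,:2].astype(np.float32)))
go([0,0,0],79)
E
```

```text
0.05 (array([ 0.4784, -0.2289,  0.0523,  0.1954]), np.float32(79.09))
0.058 (array([ 0.4786, -0.2289,  0.0518,  0.1954]), np.float32(79.09))
mouth (array([ 0.4802, -0.2287,  0.0396,  0.1833]), np.float32(79.0), [[0.4433000087738037, -0.3149000108242035], [0.4821999967098236, -0.32249999046325684], [0.5171999931335449, -0.14249999821186066], [0.478300005197525, -0.13500000536441803]])
side rim 213 ((0.4826955497264862, -0.2239873707294464), (0.2003694623708725, 0.055955905467271805), 78.91024780273438)
lidded side ((0.5994751453399658, -0.24858149886131287), (0.2180069535970688, 0.06485246121883392), 78.28270721435547)
t 11.3 tcp [0.4538 0.0044 0.0783] f [-1.7 -0.5 -1.7] g 59.0 -> [ -88.7 -444.9   79.3] [-0.0023  0.0002  0.0048]
```

```bash
python3 -m crank '[0,0,-15,0,0.01,0,-1, 0,0,-30,0,0.02,0,-1, 0,0,-45,0,0.027,0,-1, 0,0,-58,0,0.027,0,-1, 0,0,-68,0,0.027,0,-1, 0,0,-72,0,0.027,0,-1, 0,0,-72,0,0.027,0,-1, 0,0,-72,0,0.027,0,-1]'; python3 -c "
from h import *
go([.4684,-.281,.15],79)"
```

```text
time_s: 12.1
eef_pos: [0.4538, 0.0044, 0.15]
tcp_rot: [-0.01, 0.77, 0.638, 0.009]
force: [-0.2, -0.5, -0.6]
gripper_width: 0.642
t 12.1 tcp [0.4538 0.0044 0.15  ] f [-0.2 -0.5 -0.6] g 59.1 -> [-277.5   67.4   -7.6] [-0.0027 -0.0267  0.0049]
```

```bash
python3 -m crank '[-15,4,0,0,0,0,-1, -40,10,-1,0,0,0,-1, -70,17,-2,0,0,0,-1, -100,24,-3,0,0,0,-1, -130,32,-4,0,0,0,-1, -160,39,-4,0,0,0,-1, -190,46,-5,0,0,0,-1, -215,53,-6,0,0,0,-1]';  python3 -m crank '[-20,5,-1,0,0,0,-1, -38,9,-1,0,0,0,-1, -52,12,-2,0,0,0,-1, -60,14,-2,0,0,0.005,-1, -62,14,-2,0,0,0.005,-1, -62,14,-2,0,0,0.005,-1, -62,14,-2,0,0,0.005,-1]'; python3 look.py e; python3 tilt.py e 79;python3 -c "
from h import *
go([.4684,-.281,.095],79)
p=np.load('pics/es.npz')['p'];cv2.imwrite('pics/e2.png',cv2.resize(p[120:270,220:420],(800,600),interpolation=2)[...,::-1])"
```

```text
time_s: 12.9
eef_pos: [0.4655, -0.2185, 0.1497]
tcp_rot: [-0.01, 0.77, 0.638, 0.009]
force: [0.1, 0.7, -1.2]
gripper_width: 0.643
time_s: 13.6
eef_pos: [0.4685, -0.2793, 0.1509]
tcp_rot: [-0.01, 0.771, 0.636, 0.01]
force: [-0.6, 0.3, -1.5]
gripper_width: 0.645
n 518 slope x,y [ 0.0028 -0.013 ] top rel TCP 0.0023 u max 0.1666 v [-0.0278  0.0326]
t 13.7 tcp [ 0.4685 -0.2795  0.151 ] f [ 0.3 -1.  -0.7] g 59.0 -> [-3.   0.3 55.9] [-0.0021 -0.0271  0.0012]
```

View pics/e2.png

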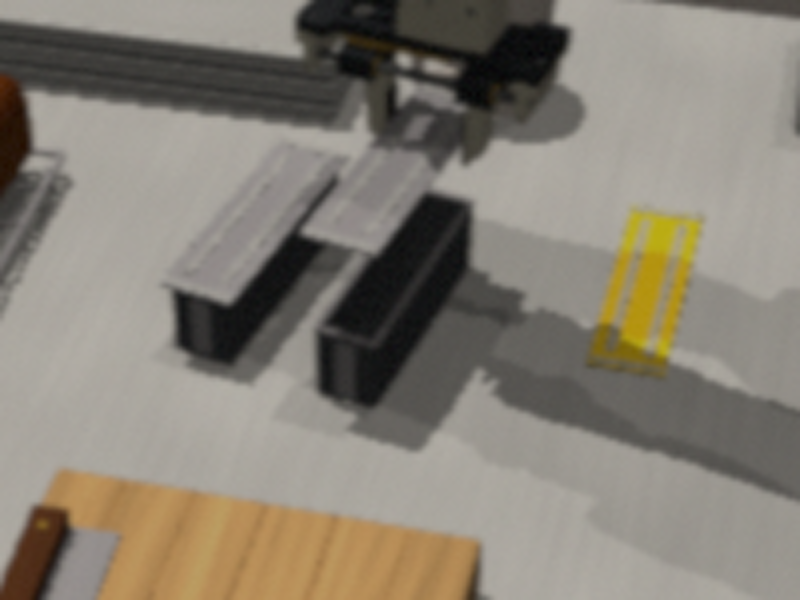

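The lid is level at 0.15 m, clear above the tin. I'll lower it to 28 mm above the rim and check the lid's far end against the tin using both cameras.

```bash
python3 -m crank '[-3,0,15,-0.002,0,0.001,-1, -3,0,30,-0.002,0,0.001,-1, -3,0,43,-0.002,0,0.001,-1, -3,0,52,-0.002,0,0.001,-1, -3,0,56,-0.002,0,0.001,-1, -3,0,56,-0.002,0,0.001,-1, -3,0,56,-0.002,0,0.001,-1]'; python3 look.py f; python3 tilt.py f 79; python3 - <<'E'
from h import *
go([.4684,-.281,.095],79)
z=manip.get_obs()["eef_pos"][2]+.0023
D=np.load('pics/f.npz');p,d=D['p'],D['d'];P=cloud('top',d)
m=(abs(P[...,2]-z)<.006)&(P[...,0]<.55)
r=rect('top',m,z,(330,185,460,245));print(r[:3])
S=np.load('pics/fs.npz');Q=cloud('side',S['d'])
d1=np.array([.1908,.9816]);w1=np.array([.9816,-.1908])
def ext(m,zz,n):
    v,u=np.nonzero(m);q=cast('side',np.c_[u,v],zz)[:,:2];print(n,m.sum(),"u",np.percentile(q@d1,[50,99.5]).round(4),"w",np.percentile(q@w1,[1,50,99]).round(4))
# near ends (towards +y), lid held vs tin rim before vs the lidded tin
ext((abs(Q[...,2]-z)<.006)&(Q[...,0]<.56)&(Q[...,0]>.4)&(Q[...,1]<-.1)&(Q[...,1]>-.2),z,"lid side")
S0=np.load('pics/side0.npz');Q0=cloud('side',S0['d'])
ext((abs(Q0[...,2]-.065)<.007)&(Q0[...,0]<.545)&(Q0[...,0]>.4)&(Q0[...,1]<-.1)&(Q0[...,1]>-.2),.065,"tin side")
print("expected tin centre",np.array([.4788,-.229])@d1,np.array([.4788,-.229])@w1)
cv2.imwrite("pics/f2.png",np.hstack([cv2.resize(p[150:250,340:460],(400,333)),cv2.resize(S['p'][150:250,240:360],(400,333))])[...,::-1])
E
```

```text
time_s: 14.4
eef_pos: [0.4683, -0.2818, 0.0952]
tcp_rot: [-0.008, 0.772, 0.636, 0.01]
force: [-0.3, -0.4, -0.8]
gripper_width: 0.64
n 475 slope x,y [0.0027 0.0059] top rel TCP 0.0024 u max 0.1671 v [-0.0273  0.0319]
t 14.5 tcp [ 0.4684 -0.2819  0.0954] f [ 0.2  0.4 -0.4] g 59.2 -> [ 0.9 -0.2  0.4] [ 0.0008 -0.0266 -0.0011]
(array([ 0.485 , -0.1962,  0.0602,  0.1425]), np.float32(77.55), [[0.44020000100135803, -0.25929999351501465], [0.49900001287460327, -0.27219998836517334], [0.529699981212616, -0.1331000030040741], [0.4708999991416931, -0.1200999990105629]])
lid side 352 u [-0.0618 -0.0229] w [0.4867 0.5151 0.5467]
tin side 93 u [-0.0489 -0.0232] w [0.4889 0.5146 0.5409]
expected tin centre -0.13343136000000003 0.5136832800000001
```

View pics/f2.png

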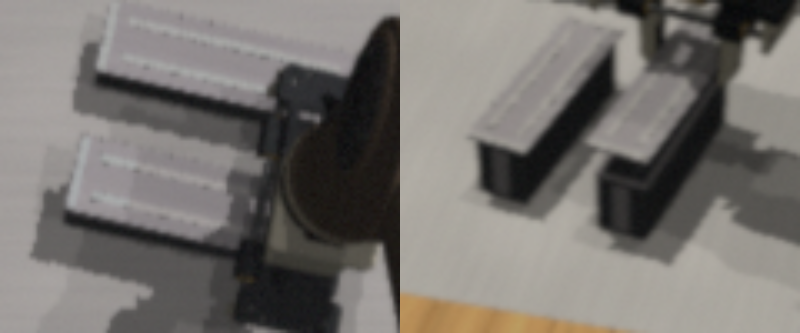

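```bash
python3 - <<'E'
from h import *
d1=np.array([.1908,.9816]);w1=np.array([.9816,-.1908])
for n,uv,z in[("tin",[[300,202.8],[314,206]],.065),("lid",[[297,194.1],[313.5,198]],.096)]:
    q=cast("side",uv,z)[:,:2];print(n,(q@d1).round(4),(q@w1).round(4))
S0=np.load('pics/side0.npz')['p'];S=np.load('pics/fs.npz')['p']
a=cv2.resize(S0[180:240,280:340],(400,400),interpolation=2);b=cv2.resize(S[180:240,280:340],(400,400),interpolation=2)
cv2.imwrite("pics/f3.png",np.hstack([a,b])[...,::-1])
E
```

```text
tin [-0.0265 -0.0296] [0.5309 0.4878]
lid [-0.0248 -0.0277] [0.5392 0.4886]
```

View pics/f3.png

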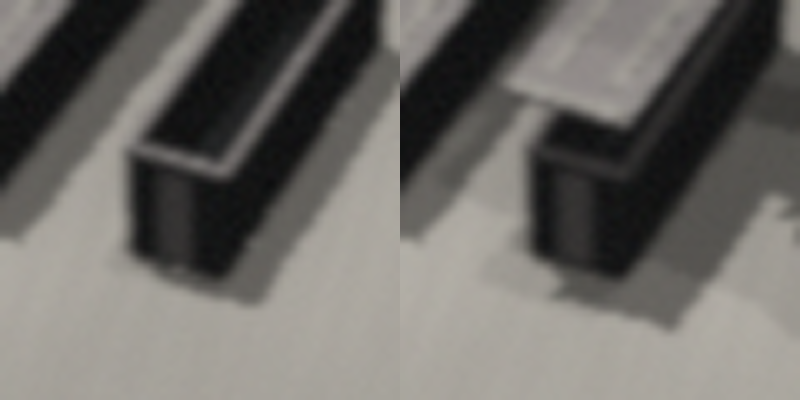

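```bash
python3 - <<'E'
from h import *
d1=np.array([.1908,.9816]);w1=np.array([.9816,-.1908])
for n,uv,z in[("tin",[[299.5,202.7],[314.4,206.6]],.064),("lid",[[296,193.3],[314.8,199.2]],.095)]:
    q=cast("side",uv,z)[:,:2];print(n,(q@d1).round(4),(q@w1).round(4))
E
```

```text
tin [-0.0274 -0.0287] [0.533  0.4862]
lid [-0.0281 -0.0254] [0.5439 0.4836]
```

The cameras disagree by a few mm on the along-tin offset. I'll settle it with intensity profiles across the end edges, which needs no picture.

```bash
python3 - <<'E'
from h import *
d1=np.array([.1908,.9816]);w1=np.array([.9816,-.1908])
def prof(n,img,z,w,us):
    c=manip.camera_params(n);V=np.array(c["view"]);K=np.array(c["K"])
    X=np.array([np.r_[u*d1+w*w1,z] for u in us]);q=(X@V[:3,:3].T+V[:3,3])@K.T;q=q[:,:2]/q[:,2:]
    g=cv2.cvtColor(img,cv2.COLOR_RGB2GRAY).astype(np.float32)
    return cv2.remap(g,q[:,:1].astype(np.float32),q[:,1:].astype(np.float32),1)[:,0]
L=lambda f:np.load(f"pics/{f}.npz")["p"]
us=np.arange(-.052,-.012,.002);print("u  ",(us*1e3).round().astype(int))
for t,n,f,z in[("tin","side","side0",.065),("lid","side","fs",.0965),("tin","top","top0",.065),("lid","top","f",.0965)]:
    print(t,n,np.mean([prof(n,L(f),z,w,us) for w in(.505,.509,.513,.517,.521)],0).round().astype(int))
us=np.arange(-.25,-.21,.002);print("far end u",(us*1e3).round().astype(int));
for n,f in(("side","side0"),("top","top0")): print(n,np.mean([prof(n,L(f),.065,w,us) for w in(.505,.509,.513,.517,.521)],0).round().astype(int))
ws=np.arange(.475,.556,.003);print("w  ",(ws*1e3).round().astype(int))
def pw(n,f,z,u): 
    return [np.mean([prof(n,L(f),z,w,[u+k]) for k in(-.01,0,.01)]) for w in ws]
for t,n,f,z in[("tin","side","side0",.065),("lid","side","fs",.0965),("tin","top","top0",.065),("lid","top","f",.0965)]:
    print(t,n,np.round(pw(n,f,z,-.07)).astype(int))
E
```

```text
u   [-52 -50 -48 -46 -44 -42 -40 -38 -36 -34 -32 -30 -28 -26 -24 -22 -20 -18
 -16 -14]
tin side [ 23  23  23  23  25  29  39  55  73  90 100  96  81  64  49  40  36  37
  38  39]
lid side [144 143 142 141 141 143 145 147 150 151 146 136 119  98  77  61  50  45
  43  42]
tin top [ 41  40  42  43  46  63  91 103  84  63  65  83  97 106 113 121 127 131
 133 133]
lid top [149 149 150 149 148 148 149 151 160 167 164 150 134 135 141 145 147 147
 147 147]
far end u [-250 -248 -246 -244 -242 -240 -238 -236 -234 -232 -230 -228 -226 -224
 -222 -220 -218 -216 -214 -212 -210]
side [163 163 164 163 163 163 163 163 162 162 161 158 153 145 134 119 101  81
  60  43  32]
top [132 132 132 132 132 132 132 132 131 124 118 111  89  58  34  22  20  22
  27  33  33]
w   [475 478 481 484 487 490 493 496 499 502 505 508 511 514 517 520 523 526
 529 532 535 538 541 544 547 550 553 556]
tin side [ 19  19  21  33  65  95  97  70  43  35  30  24  20  19  19  19  19  18
  28  57  98 131 149 154 146 126 105  96]
lid side [ 43  41  38  63 104 130 137 137 139 145 146 141 137 136 136 136 136 135
 139 146 146 141 136 125 103  76  55  39]
tin top [ 81  71  45  26  42  89  99  74  61  60  51  41  38  38  38  38  34  26
  23  33  74 109 125 133 133 132 131 132]
lid top [ 47  27  35  75 126 142 145 149 160 163 152 146 143 142 143 142 143 145
 156 160 150 145 144 143 143 145 146 147]
```

Comparing profiles in both views, the lid overhangs the end by 4–6 mm (ideal 6) and the near side by 3.5–5 mm (ideal 4). It is aligned to about 1 mm. The tilted descent itself adds about +0.8 mm along the tin. Lowering gently.

```bash
python3 -m crank '[0,0,8,0,0,0,-1, 0,0,15,0,0,0,-1, 0,0,21,0,0,0,-1, 0,0,25,0,0,0,-1, 0,0,26.5,0,0,0,-1, 0,0,26.5,0,0,0,-1, 0,0,26.5,0,0,0,-1]';for i in 1 2 3; do python3 -m crank '[0,0,0.4,0,0,0,-1, 0,0,0.8,0,0,0,-1, 0,0,0.8,0,0,0,-1]'|grep -E "eef|force"; done
```

```text
time_s: 15.2
eef_pos: [0.4681, -0.281, 0.0684]
tcp_rot: [-0.009, 0.772, 0.636, 0.01]
force: [0.5, -0.8, -2.6]
gripper_width: 0.643
eef_pos: [0.468, -0.2811, 0.0676]
force: [-0.3, -0.1, -0.9]
eef_pos: [0.468, -0.281, 0.0667]
force: [0.6, -0.6, -1.8]
eef_pos: [0.4681, -0.281, 0.0658]
force: [0.5, -0.2, -1.1]
```

```bash
python3 -m crank '[0,0,0.4,0,0,0,-1, 0,0,0.7,0,0,0,-1, 0,0,0.7,0,0,0,-1]'|grep -E "eef|force"; python3 -m crank '[0,0,0.4,0,0,0,-1, 0,0,0.7,0,0,0,-1, 0,0,0.7,0,0,0,-1]'|grep -E "eef|force"
```

```text
eef_pos: [0.4681, -0.281, 0.0652]
force: [0.3, -0.1, -0.5]
eef_pos: [0.4681, -0.281, 0.0645]
force: [0.9, -0.1, -1.8]
```

```bash
python3 -m crank '[0,0,0.4,0,0,0,-1, 0,0,0.6,0,0,0,-1, 0,0,0.6,0,0,0,-1]'|grep -E "eef|force"; python3 look.py g; python3 tilt.py g 79
```

```text
eef_pos: [0.468, -0.281, 0.0639]
force: [-0.4, 0.4, -2.1]
n 378 slope x,y [-0.0225  0.0194] top rel TCP 0.0038 u max 0.1629 v [-0.0274  0.0333]
```

```bash
python3 -m crank '[0,0,0.5,0,0,0,-1, 0,0,0.5,0,0,0,-1]'|grep -E "eef|force"; python3 -m crank '[0,0,0.5,0,0,0,-1, 0,0,0.5,0,0,0,-1]'|grep -E "eef|force"; python3 -m crank '[0,0,0.5,0,0,0,-1, 0,0,0.5,0,0,0,-1]'|grep -E "eef|force"
```

```text
eef_pos: [0.4682, -0.281, 0.0636]
force: [-0.4, 0.4, 1.8]
eef_pos: [0.4682, -0.281, 0.0635]
force: [-1.6, 1.3, 6.8]
eef_pos: [0.4682, -0.281, 0.0634]
force: [-4.3, 2.1, 12.8]
```

Contact is made at rim height. I'll relieve the preload, open gradually, then rise straight up.

```bash
python3 -m crank '[0,0,-1,0,0,0,-1, 0,0,-1,0,0,0,-1, 0,0,-1,0,0,0,0.35, 0,0,-1,0,0,0,0.45, 0,0,-1,0,0,0,0.6, 0,0,-1,0,0,0,0.7, 0,0,-1,0,0,0,0.7, 0,0,-1,0,0,0,0.7]'; python3 -m crank '[0,0,-4,0,0,0,0.7, 0,0,-10,0,0,0,0.7, 0,0,-20,0,0,0,0.7, 0,0,-40,0,0,0,0.7, 0,0,-70,0,0,0,0.7, 0,0,-110,0,0,0,0.7, 0,0,-150,0,0,0,0.7, 0,0,-150,0,0,0,0.7]'; python3 -c "
from h import *
go([.25,-.5,.24],24)"
```

```text
time_s: 18.5
eef_pos: [0.4681, -0.2809, 0.0634]
tcp_rot: [-0.009, 0.772, 0.636, 0.01]
force: [0.0, 1.0, 0.5]
gripper_width: 0.85
time_s: 19.3
eef_pos: [0.4703, -0.2859, 0.2197]
tcp_rot: [-0.004, 0.772, 0.636, 0.012]
force: [-0.3, -0.2, 0.0]
gripper_width: 0.85
t 19.3 tcp [ 0.4703 -0.2859  0.2197] f [-0.3 -0.2  0. ] g 78.2 -> [-251.8 -174.9  -27.9] [-0.003  -0.0263  0.9588]
```

Moving the arm clear (toward the base and −y, at height) to see the result.

```bash
python3 -m crank '[-35,-25,-10,0,0,0.1,0.7, -70,-50,-20,0,0,0.2,0.7, -105,-75,-25,0,0,0.35,0.7, -140,-100,-28,0,0,0.5,0.7, -175,-125,-28,0,0,0.6,0.7, -210,-150,-28,0,0,0.75,0.7, -252,-175,-28,0,0,0.9,0.7, -252,-175,-28,0,0,0.95,0.7]' | head -2; python3 -m crank '[0,0,0,0,0,0,0.7,0,0,0,0,0,0,0.7]'|head -2; python3 look.py z; python3 - <<'E'
from h import *
D=np.load('pics/z.npz');p,d=D['p'],D['d'];P=cloud('top',d)
m=(P[...,2]>.055)&(P[...,2]<.1)
print("lid",rect('top',m,.068,(350,192,445,240))[:3])
print("lidded",rect('top',m,.068,(350,140,455,192))[:2])
d1=np.array([.1908,.9816]);w1=np.array([.9816,-.1908])
q=P-np.array([.4788,-.229,0]);u=q[...,:2]@d1;v=q[...,:2]@w1;k=(abs(u)<.09)&(abs(v)<.022)&(P[...,2]>0.03)
c=np.linalg.lstsq(np.c_[u[k],v[k],np.ones(k.sum())],P[...,2][k],rcond=None)[0];print("plane",c.round(4),k.sum())
# dark tin face below the lid: base outlines before/after, z<.05 dark
s=np.load('pics/zs.npz')['p']
cv2.imwrite("pics/z2.png",np.hstack([cv2.resize(p[140:250,340:460],(400,367),interpolation=2),cv2.resize(s[140:250,240:360],(400,367),interpolation=2)])[...,::-1])
E
```

```text
time_s: 20.1
eef_pos: [0.2404, -0.5043, 0.2345]
time_s: 20.3
eef_pos: [0.2481, -0.4984, 0.2347]
lid (array([ 0.4774, -0.2271,  0.0601,  0.2078]), np.float32(77.56), [[0.42570000886917114, -0.32199999690055847], [0.4844000041484833, -0.33500000834465027], [0.5291000008583069, -0.13210000097751617], [0.47049999237060547, -0.11919999867677689]])
lidded (array([ 0.5946, -0.2545,  0.0602,  0.2078]), np.float32(77.92))
plane [-0.001  -0.0034  0.0674] 1138
```

View pics/z2.png

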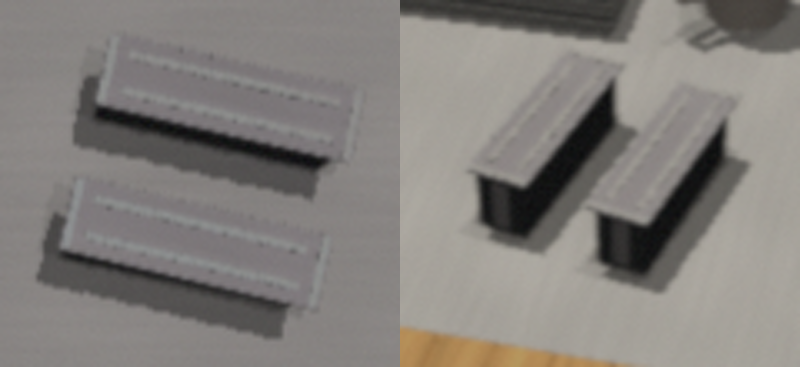

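The lid lies level on the open tin, and its overhang at the near end looks the same as on the lidded twin. The lid at left image (65..325, 180..310) is parallel to it. One last numeric check: did the tin or anything else shift, and are the yaws consistent?

```bash
python3 - <<'E'
from h import *
a=np.load('pics/side0.npz')['p'];b=np.load('pics/zs.npz')['p']
def low(p):
    g=cv2.cvtColor(p,cv2.COLOR_RGB2GRAY)[207:224,292:335].astype(float);return g
A,B=low(a),low(b)
print("phase shift of tin base px",cv2.phaseCorrelate(A,B), "absdiff",abs(A-B).mean().round(1))
t0=np.load('pics/top0.npz');t1=np.load('pics/z.npz');P=cloud('top',t1['d'])
for n,(x0,y0,x1,y1) in dict(board=(160,135,305,180),lidded=(360,145,450,190),jug=(485,190,560,240),tub=(50,180,110,235)).items():
    f=lambda p:cv2.cvtColor(p,cv2.COLOR_RGB2GRAY)[y0:y1,x0:x1].astype(float)
    print(n,np.round(cv2.phaseCorrelate(f(t0['p']),f(t1['p']))[0],2))
# yaw from line fits to the long edges of height masks, sampled column by column
def yaw(d,n,z,lo,roi):
    Q=cloud('top',d);x0,y0,x1,y1=roi;m=(Q[...,2]>lo)&(Q[...,2]<.1);r=[]
    for pick in(0,-1):
        uv=[(c,np.nonzero(m[y0:y1,c])[0][pick]+y0) for c in range(x0,x1)if m[y0:y1,c].any()]
        w=cast('top',uv,z)[:,:2].astype(np.float32);vx,vy,px,py=cv2.fitLine(w,cv2.DIST_HUBER,0,.001,.01).ravel();
        a=np.degrees(np.arctan2(vy,vx))%180;r+=[round(a,2),round(px+(-.228-py)*vx/vy,4)]
    print(n,r)
yaw(t0['d'],"tin0",.065,.055,(368,192,430,240));yaw(t1['d'],"lid",.068,.055,(368,192,430,240));yaw(t1['d'],"lidded",.068,.055,(378,140,440,192))
go([0,0,0],24)
E
```

```text
phase shift of tin base px ((0.5896372048017717, 0.37533965012084636), 0.8977944732079026) absdiff 8.9
board [0.02 0.51]
lidded [0.05 0.48]
jug [ 0.51 -0.02]
tub [-0.01 -0.01]
tin0 [np.float32(79.13), np.float32(0.504), np.float32(79.03), np.float32(0.4538)]
lid [np.float32(77.56), np.float32(0.5067), np.float32(77.57), np.float32(0.4478)]
lidded [np.float32(77.89), np.float32(0.6297), np.float32(77.83), np.float32(0.5709)]
t 20.4 tcp [ 0.2484 -0.4983  0.2348] f [-0.2  0.3 -0.5] g 77.9 -> [ -21.1 -551.2  246.7] [-0.0221 -0.0161  0.0127]
```

```bash
python3 -c "
from cell import manip
print(manip.finish_job())"
```

```text
the job is handed in; nothing more can be done
None
```

The steel lid is on the open tin and the job is handed in, at about 20 s of the 64 s allowed. No verdict came back.

I pushed the lid along the board with two spread fingertips until about 78 mm overhung the edge. I then pinched it across its width on the overhang, lifted it clear, levelled its 1.7° droop and lowered it to light contact (up to 13 N). After easing the contact force I opened the gripper and moved the arm clear.

**What the last checks showed:**
- **Lid seating:** the lid is flat, with its top measured at 67 mm (68 mm expected).
- **Position:** the lid's centre is about 2 mm from the tin's measured centre. The mouth is covered: the lid overlaps it by 8–10 mm on every side when centred.
- **Everything else:** the lidded tin, jug, tub and things on the board appear unmoved. The image comparison gave shifts of about half a pixel or less; the fixed board gave the same reading.
- **Open tin:** its base shifted about 0.7 px between the side pictures, where the light had also changed. A movement of about 1 mm can't be ruled out.

**What disagreed:**
- **Angle:** the lid measures 77.6°, the tin before placing 79.1° and the lidded twin 77.9°. The lid may be turned 0–1.5° on the tin, so at one end a long edge of the lid could be about level with the rim's outer edge. I left it rather than risk a nudge.
- **Cameras:** before lowering, the top and side views differed by a few mm along the tin, so I checked edge brightness in both. The end overhang came to 4–6 mm, against an ideal of 6 mm.

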